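Sort the sampling leftovers, then hold a slide flush on the tilted reading stage

TASK

Clear the blood-sampling bench for a slide reading: lay the capped tube in the deep square bin and the forceps in the long shallow tray, and let go of them. Then take the slide carrier by its fin and tilt it to match the sloped face of the reading stage, whose angle you must find by touch or by eye, and press it gently flush so that all four sprung pins sink in; finish while still holding it there. Leave the other things on the bench where they are.

Things in the scene. Friction and masses are not known exactly. Their poses are not given: they have to be found in the camera images.
- tube: clear capped sample tube lying down, 104 mm long, 17 mm across in its middle; hexagonal white cap and hexagonal foot, 20 mm across flats, stop it rolling. Origin on its axis, near mid-length, 10 mm above the table; x runs along the tube to the cap. 25 g
- forceps: steel forceps lying on their side, 136 mm long, 10 mm high; in the middle a ribbed grip block 36 mm long and 12 mm wide. Origin in the middle of that block, 5 mm above the table; x runs along the forceps to the tips. 35 g
- deep_bin: fixed grey open bin, square, 130 x 130 x 50 mm high, walls and floor 5 mm. Origin under its centre, at table height
- long_tray: fixed open steel tray, 100 mm (its x) by 190 mm (its y), 22 mm high, walls and floor 4 mm. Origin under its centre, at table height
- carrier: white slide carrier: flat plate 90 mm (x) by 70 mm (y), 8 mm thick, flat sole (the slide), glass strips on top; on its middle an upright fin 44 mm long (x), 12 mm thick (y), whose top is 46 mm above the sole. Origin in the centre of the sole; z up out of the fin. Either end may be uphill. About 110 g
- stage: fixed base of the reading stage: grey plate 150 x 140 mm, 18 mm thick, with two side posts whose pivots end 11 mm above the face centre, 50 to 60 mm to either side of it (black clamp knob out to 76 mm on the left). Origin under its centre, at table height; z up. The face is clamped and does not move when pressed; it has no ledge, so the carrier does not stay flush by itself
- stage_face (a point): centre of the aluminium face, 116 mm (uphill) by 94 mm; 100 mm above the table, on the tilt axis, so it stays put at any angle. Axes: the base's, NOT tilted. The face slopes 0.21 to 0.58 rad from level, another angle each time and not reported: low edge on the -x side, rising towards +x, level along y
- pin_low_left (a joint): sprung steel pin, 8 mm across, in the stage face, 30 mm downhill and 26 mm to the left (base's +y) of the face centre; value 0 = standing 6 mm proud of the face, grows as it is pressed in, 0.006 m = level with the face. About 0.5 N starts it and 2 N sinks it fully (so about 8 N for all four)
- pin_low_right (a joint): sprung steel pin, 8 mm across, in the stage face, 30 mm downhill and 26 mm to the right; value 0 = standing 6 mm proud of the face, grows as it is pressed in, 0.006 m = level with the face. About 0.5 N starts it and 2 N sinks it fully (so about 8 N for all four)
- pin_high_left (a joint): sprung steel pin, 8 mm across, in the stage face, 30 mm uphill and 26 mm to the left; value 0 = standing 6 mm proud of the face, grows as it is pressed in, 0.006 m = level with the face. About 0.5 N starts it and 2 N sinks it fully (so about 8 N for all four)
- pin_high_right (a joint): sprung steel pin, 8 mm across, in the stage face, 30 mm uphill and 26 mm to the right; value 0 = standing 6 mm proud of the face, grows as it is pressed in, 0.006 m = level with the face. About 0.5 N starts it and 2 N sinks it fully (so about 8 N for all four)
- stain_bottle: bystander: amber bottle, 34 mm across, 75 mm tall; origin under its centre
- petri_dish: bystander: clear dish, 90 mm across, 18 mm high; origin under its centre
- tape_roll: bystander: roll of white tape lying flat, 60 mm across, 24 mm high; origin under its centre
- specimen_jar: bystander: lidded clear jar, 50 mm across, 55 mm tall; origin under its centre

How it is judged:
By the outcome, as a careful person would: the job done as asked, in the order asked, and still so for the second after the job is handed in, while the arm keeps its last pose, push and grip.
It also fails if it takes over 72 s, if anything falls off the work surface, if the arm or the gripper's body presses on something with over 40 N, if the wrist force passes 120 N, or if a joint passes its speed limit or range.

ROBOT

A 6-joint arm with a two-finger parallel gripper is mounted at the origin on the work surface. World frame = base frame: x ahead of the robot, y to its left, z up, the work surface at z = 0. Lengths are in m, angles in rad, forces in N, time in s.
With the tool pointing down it reaches from about 0.3 to 0.775 m from the base axis. Payload 14.6 kg.
Tool frame: the origin (TCP) lies at the very end of the fingers, on their centre line; the grasp point (between the pads) lies 19 mm behind it; z points along the fingers, y is the line along which they close (so a half turn about z gives the same grasp; the last joint's range is limited). The gripper opens to 94 mm and grips with 3 to 60 N. Pads are 16 mm wide; open, the fingers measure 119 mm over their backs; the gripper's body (75 mm by 177 mm) begins 78 mm behind the grasp point.
Start: joints at [1.198, 0.3, 1.521, -0, 1.321, -0.067], TCP at [0.166, 0.524, 0.205] pointing down, gripper open.
Joint ranges: [-3.03, 3.03], [-0.79, 2.21], [0.23, 2.52], [-1.04, 4.18], [0, 3.07], [-2.55, 2.55]. Speed limits (rad/s): [2.22, 2.22, 2.57, 3.14, 3.14, 3.14].

INTERFACE

Orientations are given as [roll, pitch, yaw] about the fixed x, y, z axes, in that order (R = Rz(yaw) Ry(pitch) Rx(roll)).
In Python, from station import ctrl gives the robot as it stands.
- The arm moves only by the shell command python3 -m pendant 'ROWS' [OPENING] [FORCE]. ROWS is JSON, a list of rows, each a list of 2 entries, a list of its own where there are three numbers: the shift along the world's x, y, z in cm, then the turn about the world's z in rad. A call has 1 to 20 rows; each row shifts and turns the commanded pose from where the row before left it; what a row does not reach is not made up. A row lasts 1/12 s, in which the tool goes at most 41.7 mm and 7.16 degrees, less where a joint would pass 70% of its speed; a pose out of reach is approached as far as the arm can. A call is refused whole if a number of a shift passes 4.17 or a number of a turn 0.125, either way. A call with a gripper value outside its range is refused whole. OPENING is the opening, from 0 (shut) to 1 (fully open), set as the call begins (- or left out, the last holds). The fingers move at their own pace and stop on an object; FORCE is the grip in N (left out, the last holds). Time passes only in rows, so rows that do not move let the fingers close. It gives the time, the measured TCP pose, the force, the opening and the grip force at its end, in the units of the state.
- ctrl.get_obs(): the state, without advancing time (a new reading comes with each control period).
- ctrl.camera(name): name is "scene" or "top" or "wrist"; returns a dict with "color" (400x640x3 uint8, red, green, blue), "intrinsics" (3x3 intrinsics, pixels), "camera_from_world" (4x4, takes a point from world to camera coordinates). Camera axes: x right, y down, z forward; pixel columns grow to the right and rows downward; lengths in m; the calibration is good to about 2 mm. A picture is of the moment at which its call begins. There is no depth.
- ctrl.hand_in(): hands the job in; it is judged then, once.
The state is a dict: "time_s": time; "qpos": joint angles; "joint_vel": joint speeds; "tau": joint torques, N m; "ee_pos": TCP position; "eef_rot": TCP orientation; "force": force on the tool from outside, world axes, zero at the start; "moment": the same for the moment, N m; "grip_width": finger opening in m; "grip_force": force on a finger pad.
Only numpy, scipy, OpenCV 4.12 (cv2) and the standard library are available. Lean on these libraries where they do the work, as an engineer would, in place of code of your own. Each camera call takes 0.05 s, during which the arm holds its last target. There are 200 camera calls.

## Working session

There is one attempt and no reset: what is moved stays moved. The work goes in short steps, Python scripts to look and compute and a shell command to move; the robot and the scene stay as the last step left them, time stands still between calls to the robot, and variables do not carry over. Pictures are saved under pics/ and viewed, at most 10 in all, crops included, and the job is handed in when it is done.

```bash
mkdir -p pics
cat > h.py <<'E'
import numpy as np,cv2,json
from station import ctrl
def snap(name,fn):
    c=ctrl.camera(name); cv2.imwrite(f'pics/{fn}.png',c['color'][:,:,::-1])
    np.savez(f'pics/{fn}.npz',K=c['intrinsics'],T=c['camera_from_world']); return c
def load(fn):
    d=np.load(f'pics/{fn}.npz'); return np.array(d['K']),np.array(d['T'])
def ray(fn,p):
    K,T=load(fn); d=T[:3,:3].T@np.linalg.solve(K,[p[0],p[1],1]); return -T[:3,:3].T@T[:3,3],d
def atz(fn,p,z):
    o,d=ray(fn,p); return o+d*(z-o[2])/d[2]
def tri(a,p,b,q):
    o1,d1=ray(a,p);o2,d2=ray(b,q)
    s=np.linalg.lstsq(np.c_[d1,-d2],o2-o1,rcond=None)[0]
    x,y=o1+s[0]*d1,o2+s[1]*d2
    return (x+y)/2,np.linalg.norm(x-y)
def proj(fn,X):
    K,T=load(fn); c=T[:3,:3]@np.array(X)+T[:3,3]; u=K@c; return u[:2]/u[2]
E
python3 - <<'E'
from h import *
for n in ['scene','top']: 
    snap(n,n+'0'); K,T=load(n+'0'); print(n,K[0,0],ray(n+'0',(320,200)))
o=ctrl.get_obs(); print({k:np.round(v,3).tolist() for k,v in o.items()})
E
```

```text
scene 434.8470904381096 (array([0.96706078, 0.70098577, 0.70645374]), array([-0.38466699, -0.70316966, -0.5981196 ]))
top 419.0747835368289 (array([ 0.36546211, -0.00161427,  1.00637071]), array([ 0.19509813, -0.02192996, -0.98074143]))
{'time_s': 0.1, 'qpos': [1.198, 0.3, 1.521, -0.0, 1.321, -0.067], 'joint_vel': [-0.0, -0.002, -0.002, 0.0, 0.003, 0.001], 'tau': [0.002, -53.264, -35.329, 0.071, 0.023, -0.0], 'ee_pos': [0.166, 0.524, 0.205], 'eef_rot': [-3.141, -0.0, 2.836], 'force': [0.093, 0.186, -0.897], 'moment': [0.026, -0.018, -0.061], 'grip_force': 0.0, 'grip_width': 0.094}
```

View pics/scene0.png

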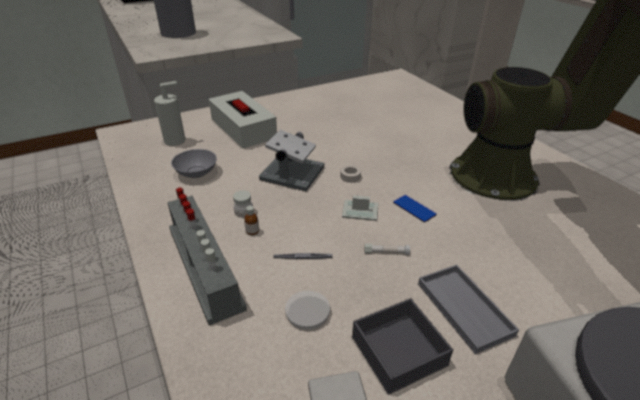

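View pics/top0.png

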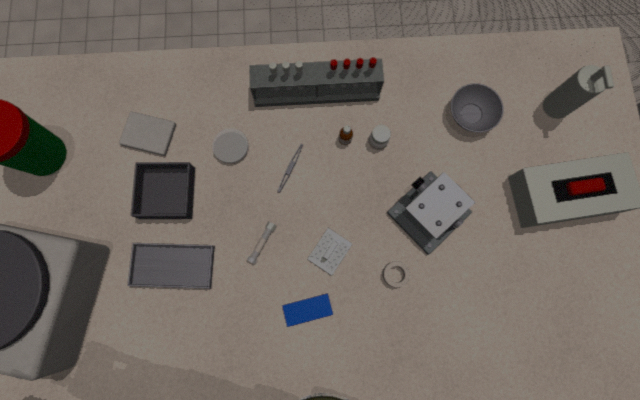

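The scene view shows the stage at about (290,165), the carrier at (360,207), the tube from (366,248) to (410,250), the forceps from (274,256) to (332,257), the bin at (400,343) and the tray at (467,306). In the top view they are at: stage face (440,205), carrier (330,251), tube (262,243), forceps (290,168), bin (163,190), tray (172,266).

Run:
```python
from h import *
a=cv2.imread('pics/top0.png');b=cv2.imread('pics/scene0.png')
r=lambda im,x,y,w,h,f:cv2.resize(im[y:y+h,x:x+w],None,fx=f,fy=f,interpolation=cv2.INTER_CUBIC)
A=r(a,385,165,100,90,4);B=r(b,255,125,100,90,4);C=r(a,240,140,120,140,2);C=cv2.resize(a[140:280,240:360],(400,467-227));
C=r(a,240,215,120,72,400/120);D=r(b,340,190,80,72,5)
D=D[:240]
out=np.vstack([np.hstack([A,B]),np.hstack([C[:240,:400],r(b,335,190,100,60,4)])])
print(out.shape);cv2.imwrite('pics/m1.png',out)
prs=dict(tubeA=((252,260),(410,250)),tubeB=((270,226),(366,248)),forc=((290.5,168),(303,257)),carr=((330,251),(361,206)),
 face=((440,206),(291,145)))
for k,(p,q) in prs.items():
    x,e=tri('top0',p,'scene0',q);print(k,x.round(3),e.round(4))
for k,pts,z in [('bin',[(136,164),(193,164),(192,218),(134,217)],.05),('tray',[(133,245),(213,246),(212,288),(131,287)],.022)]:
    P=np.array([atz('top0',p,z) for p in pts]);print(k,P.round(3).tolist(),P.mean(0).round(3))
```

```text
(600, 800, 3)
tubeA [0.426 0.147 0.007] 0.0066
tubeB [0.509 0.098 0.008] 0.006
forc [ 0.651  0.045 -0.002] 0.0004
carr [ 0.439 -0.04   0.014] 0.0005
face [ 0.52  -0.287  0.092] 0.0023
bin [[0.666, 0.409, 0.05], [0.659, 0.273, 0.05], [0.529, 0.275, 0.05], [0.539, 0.409, 0.05]] [0.598 0.341 0.05 ]
tray [[0.477, 0.421, 0.022], [0.465, 0.233, 0.022], [0.369, 0.236, 0.022], [0.381, 0.422, 0.022]] [0.423 0.328 0.022]
```

View pics/m1.png

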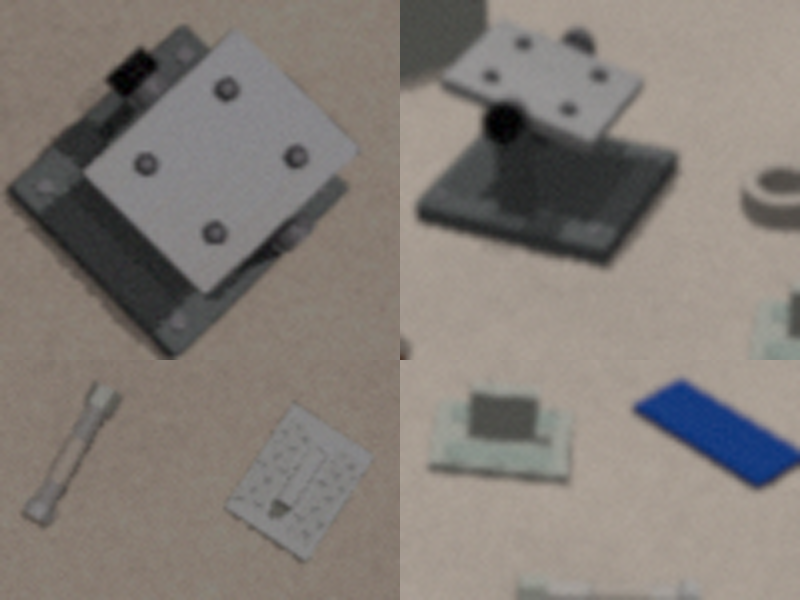

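The crop shows the face's four pins clearly in both views. The black knob (left post) is at the upper left in the top view, so uphill is to the upper right. I'll fit models to these points.

Run:
```python
from h import *
from scipy.optimize import least_squares as ls
A=lambda u,v:(u/4+385-.4,v/4+165-.4); B=lambda u,v:((u-400)/4+255-.4,v/4+125-.4); C=lambda u,v:(u*.3+240,(v-360)*.3+215)
D=lambda u,v:((u-400)/4+335-.4,(v-360)/4+190-.4)
s=[(.03,.026,.005),(.03,-.026,.005),(-.03,.026,.005),(-.03,-.026,.005),(.058,.047,0),(.058,-.047,0),(-.058,-.047,0),(-.058,.047,0)]
t=[A(227,88),A(296,156),A(147,163),A(214,232),A(233,30),A(358,152),A(206,292),A(87,172)]
c=[B(491,75),B(523,42),B(568,108),B(599,75),B(443,82),B(505,20),B(643,78),B(596,139)]
def P(p,tilt,m):
    x,y,z,w=p; R=cv2.Rodrigues(np.array([0,0,w]))[0]@cv2.Rodrigues(np.array([0,-tilt,0]))[0]
    return R@np.array(m)+[x,y,z]
def res(q):
    r=[]
    for m,a,b in zip(s,t,c):
        X=P(q[:4],q[4],m); r+=[*(proj('top0',X)-a),*(proj('scene0',X)-b)]
    return np.array(r)
f=ls(res,[.52,-.29,.1,-.75,.4],loss='soft_l1');print('stage x y z yaw tilt',f.x.round(4));print(res(f.x).reshape(-1,4).round(1).tolist())
m=[(.045,.035,.008),(.045,-.035,.008),(-.045,-.035,.008),(-.045,.035,.008)]
a=[C(295,402),C(372,457),C(303,558),C(227,506)]
sc=[D(430,463),None,None,None]
K=lambda q:np.array([proj('top0',P((q[0],q[1],0,q[2]),0,mm))-aa for mm,aa in zip(m,a)]).ravel()
g=ls(K,[.44,-.04,-.57]);print('carrier',g.x.round(4),K(g.x).round(1))
# check fin top in scene crop at fin top corners
for X in [(.022,.006,.046),(-.022,.006,.046)]:
    u=proj('scene0',P((g.x[0],g.x[1],0,g.x[2]),0,X)); print('fin top in m1',((u[0]+.4-335)*4+400,(u[1]+.4-190)*4+360))
e1,e2=atz('top0',C(105,398),.01),atz('top0',C(40,515),.01)
print('tube',(e1+e2)/2,np.linalg.norm(e1-e2),np.arctan2(*(e1-e2)[[1,0]]))
e1,e2=atz('top0',(301,145),.005),atz('top0',(280,191),.005)
print('forc',(e1+e2)/2,np.linalg.norm(e1-e2),np.arctan2(*(e1-e2)[[1,0]]))
r=cv2.imread('pics/top0.png')[135:200,265:315];r=cv2.resize(r,None,fx=9,fy=9,interpolation=cv2.INTER_CUBIC)
r2=cv2.imread('pics/scene0.png')[240:270,265:340];r2=cv2.resize(r2,None,fx=4.5,fy=4.5,interpolation=cv2.INTER_CUBIC);o=np.zeros((585,450+338,3),np.uint8);o[:,:450]=r;o[:135,450:450+r2.shape[1]]=r2[:,:338]
cv2.imwrite('pics/m2.png',o)
```

```text
stage x y z yaw tilt [ 0.5219 -0.285   0.0957 -0.8764  0.1866]
[[0.0, -0.0, 0.5, 0.3], [0.1, -0.0, 0.5, 0.3], [0.1, 0.1, 0.7, -0.3], [0.4, -0.1, 0.4, -0.7], [0.6, -0.8, -0.2, -0.1], [0.7, -0.8, -0.7, 0.7], [-0.3, 0.7, 0.8, 0.1], [-1.1, -0.2, -0.5, 0.7]]Traceback (most recent call last):
  File "<stdin>", line 21, in <module>
    return func(*args, **kwargs)
    vector_fun = VectorFunction(
        fun_wrapped,
    ...<6 lines>...
        workers=workers
    )
    self._update_fun()
    ~~~~~~~~~~~~~~~~^^
    self.f = self.fun_wrapped(xp_copy(self.x))
             ~~~~~~~~~~~~~~~~^^^^^^^^^^^^^^^^^
    return np.atleast_1d(self.fun(x))
                         ~~~~~~~~^^^
    return self.f(x, *self.args, **self.kwargs)
           ~~~~~~^^^^^^^^^^^^^^^^^^^^^^^^^^^^^^
  File "<stdin>", line 20, in <lambda>
  File "<stdin>", line 9, in P
cv2.error: OpenCV(4.12.0) /io/opencv/modules/calib3d/src/calibration_base.cpp:151: error: (-210:Unsupported format or combination of formats) The matrices must have 32f or 64f data type in function 'Rodrigues'
```

Run:
```python
from h import *
from scipy.optimize import least_squares as ls
C=lambda u,v:(u*.3+240-.35,(v-360)*.3+215-.35)
def P(q,m):
    x,y,w=q; R=np.array([[np.cos(w),-np.sin(w),0],[np.sin(w),np.cos(w),0],[0,0,1]])
    return R@np.array(m)+[x,y,0]
m=[(.045,.035,.008),(.045,-.035,.008),(-.045,-.035,.008),(-.045,.035,.008)]
a=[C(295,402),C(372,457),C(303,558),C(227,506)]
K=lambda q:np.array([proj('top0',P(q,mm))-aa for mm,aa in zip(m,a)]).ravel()
g=ls(K,[.44,-.04,-.57]);print('carrier',g.x.round(4),K(g.x).round(1))
for X in [(.022,.006,.046),(-.022,.006,.046)]:
    u=proj('scene0',P(g.x,X)); print('fin top in m1',((u[0]+.4-335)*4+400,(u[1]+.4-190)*4+360))
e1,e2=atz('top0',C(105,398),.01),atz('top0',C(40,515),.01)
print('tube',(e1+e2)/2,np.linalg.norm(e1-e2),np.arctan2(*(e1-e2)[[1,0]]))
e1,e2=atz('top0',(301,145),.005),atz('top0',(280,191),.005)
print('forc',(e1+e2)/2,np.linalg.norm(e1-e2),np.arctan2(*(e1-e2)[[1,0]]))
r=cv2.imread('pics/top0.png')[135:200,265:315];r=cv2.resize(r,None,fx=9,fy=9,interpolation=cv2.INTER_CUBIC)
r2=cv2.imread('pics/scene0.png')[240:270,265:340];r2=cv2.resize(r2,None,fx=4.5,fy=4.5,interpolation=cv2.INTER_CUBIC);o=np.zeros((585,450+338,3),np.uint8);o[:,:450]=r;o[:135,450:450+r2.shape[1]]=r2[:,:338]
cv2.imwrite('pics/m2.png',o)
```

```text
carrier [ 0.4406 -0.0394 -0.6551] [-0.3 -0.4  1.  -0.4  0.5  1.1 -1.3 -0.4]
fin top in m1 (np.float64(472.4056303517532), np.float64(389.1411600572875))
fin top in m1 (np.float64(540.9754661277284), np.float64(396.03015264268197))
tube [0.46612918 0.12076427 0.01      ] 0.09417405928657685 -0.5417446606348544
forc [0.64997733 0.04407275 0.005     ] 0.1284736758036278 -0.45892346397322376
```

View pics/m2.png

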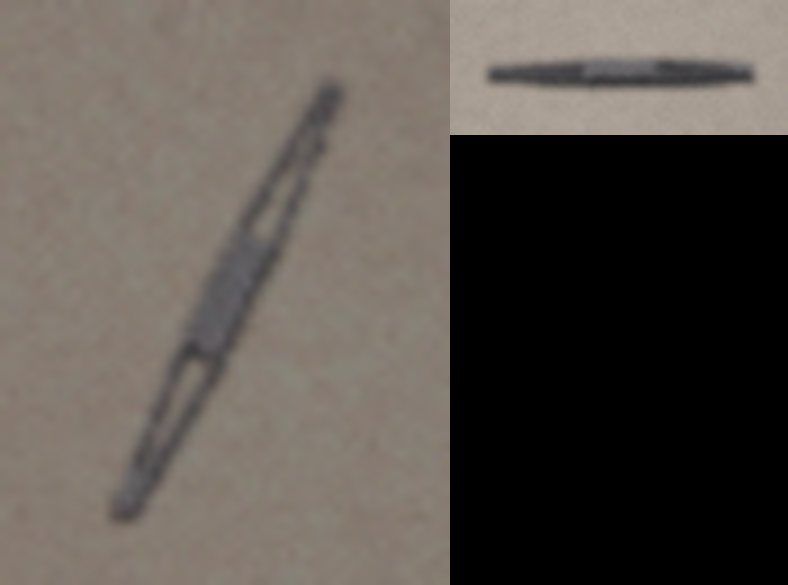

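The forceps block sits at crop pixel (230,297), which is top-view pixel (290.1,167.6), and its direction is about -0.45 rad. All the measurements agree with the sizes given. I'm going for the tube at (0.466, 0.121).

```bash
python3 -m pendant '[[[2.14,-2.88,0],-0.017],[[2.14,-2.88,0],-0.017],[[2.14,-2.88,0],-0.017],[[2.14,-2.88,0],-0.017],[[2.14,-2.88,0],-0.017],[[2.14,-2.88,0],-0.017],[[2.14,-2.88,0],-0.017],[[2.14,-2.88,0],-0.017],[[2.14,-2.88,0],-0.017],[[2.14,-2.88,0],-0.017],[[2.14,-2.88,0],-0.017],[[2.14,-2.88,0],-0.017],[[2.14,-2.88,0],-0.017],[[2.14,-2.88,0],-0.017],[[0,0,-3],0],[[0,0,-3],0],[[0,0,-3],0],[[0,0,-2.5],0],[[0,0,0],0],[[0,0,0],0]]' 0.5 15
```

```text
time_s: 1.77
ee_pos: [0.4648, 0.1212, 0.0902]
eef_rot: [-3.14, -0.002, 2.598]
force: [0.4, 0.4, -0.2]
grip_width: 0.0472
grip_force: 0.0
```

```bash
python3 -m pendant '[[[0.1,0,-3],0],[[0,0,-3],0],[[0,0,-1.7],0],[[0,0,-1],0],[[0,0,0],0]]' && python3 -m pendant '[[[0,0,0],0],[[0,0,0],0],[[0,0,0],0],[[0,0,0],0],[[0,0,0],0],[[0,0,0],0]]' 0 15 && python3 -m pendant '[[[0,0,2],0],[[0,0,3],0],[[0,0,3],0],[[0,0,3],0],[[0,0,0],0]]'
```

```text
time_s: 2.18
ee_pos: [0.4662, 0.1214, 0.0033]
eef_rot: [-3.141, -0.001, 2.598]
force: [-0.1, -0.3, -0.0]
grip_width: 0.0473
grip_force: 0.0
time_s: 2.68
ee_pos: [0.4666, 0.1213, 0.0041]
eef_rot: [3.141, 0.001, 2.598]
force: [-1.0, -0.1, 6.3]
grip_width: 0.0162
grip_force: 15.0
time_s: 3.1
ee_pos: [0.4684, 0.1217, 0.1187]
eef_rot: [3.136, 0.006, 2.598]
force: [0.1, -0.3, 0.7]
grip_width: 0.0163
grip_force: 15.0
```

```bash
python3 -m pendant '[[[1.63,2.75,0],0.0625],[[1.63,2.75,0],0.0625],[[1.63,2.75,0],0.0625],[[1.63,2.75,0],0.0625],[[1.63,2.75,0],0.0625],[[1.63,2.75,0],0.0625],[[1.63,2.75,0],0.0625],[[1.55,2.7,0],0.0625],[[0,0,0],0],[[0,0,-2],0],[[0,0,-2.5],0],[[0,0,-2.5],0],[[0,0,-2],0],[[0,0,-1],0],[[0,0,-0.4],0],[[0,0,0],0]]'
```

```text
time_s: 4.43
ee_pos: [0.5955, 0.3405, 0.0092]
eef_rot: [-3.141, -0.001, 3.097]
force: [0.5, 0.2, 0.0]
grip_width: 0.016
grip_force: 15.0
```

```bash
python3 -m pendant '[[[0,0,0],0],[[0,0,0],0],[[0,0,0],0],[[0,0,2],0],[[0,0,4],0],[[0,0,4],0],[[0,0,1],0],[[0,0,0],0]]' 0.45
python3 - <<'E'
from h import *
snap('top','t1');a=cv2.imread('pics/t1.png')[130:300,120:320]
cv2.imwrite('pics/m3.png',cv2.resize(a,None,fx=3,fy=3))
E
```

```text
time_s: 5.1
ee_pos: [0.5973, 0.3415, 0.1242]
eef_rot: [3.138, 0.006, 3.098]
force: [-0.5, -0.7, -0.0]
grip_width: 0.0425
grip_force: 0.0
```

View pics/m3.png

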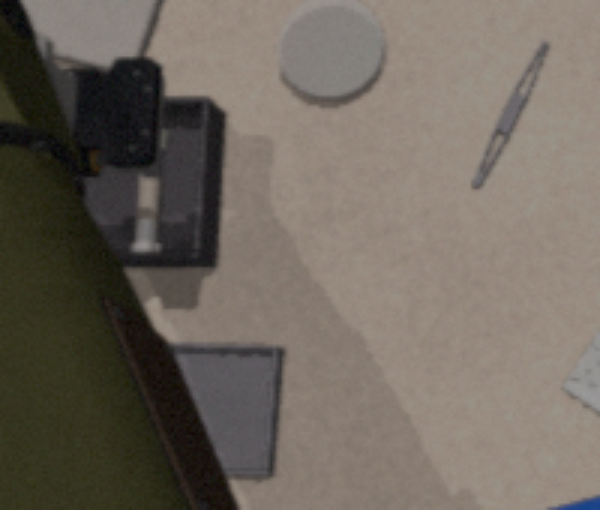

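The tube lies on the bin floor at about (148,210) in the crop. The petri dish and forceps haven't moved. Forceps next.

```bash
python3 -m pendant '[[[0.6,-3.31,0],-0.0457],[[0.6,-3.31,0],-0.0457],[[0.6,-3.31,0],-0.0457],[[0.6,-3.31,0],-0.0457],[[0.6,-3.31,0],-0.0457],[[0.6,-3.31,0],-0.0457],[[0.6,-3.31,0],-0.0457],[[0.6,-3.31,0],-0.0457],[[0.5,-3.31,0],-0.0457],[[0,0,0],0],[[0,0,-3],0],[[0,0,-3],0],[[0,0,-2],0],[[0,0,0],0],[[0,0,0],0]]'
```

```text
time_s: 6.4
ee_pos: [0.6479, 0.0432, 0.0379]
eef_rot: [-3.14, -0.003, 2.687]
force: [-0.0, 0.3, 0.7]
grip_width: 0.0423
grip_force: 0.0
```

```bash
python3 -m pendant '[[[0.3,0.1,-2],0],[[0,0,-1],0],[[0,0,-0.5],0],[[0,0,0],0],[[0,0,0],0]]' && python3 -m pendant '[[[0,0,0],0],[[0,0,0],0],[[0,0,0],0],[[0,0,0],0],[[0,0,0],0],[[0,0,0],0]]' 0 20 && python3 -m pendant '[[[0,0,1],0],[[0,0,3],0],[[0,0,3],0],[[0,0,2],0],[[0,0,0],0]]'
```

```text
time_s: 6.82
ee_pos: [0.652, 0.0439, 0.0051]
eef_rot: [3.141, 0.0, 2.687]
force: [-0.7, -0.2, -0.5]
grip_width: 0.0421
grip_force: 0.0
time_s: 7.32
ee_pos: [0.6519, 0.0439, 0.0047]
eef_rot: [3.141, 0.0, 2.687]
force: [-0.5, -0.1, 1.5]
grip_width: 0.0116
grip_force: 19.9
time_s: 7.73
ee_pos: [0.6538, 0.0439, 0.1003]
eef_rot: [3.138, 0.007, 2.687]
force: [0.2, 0.1, 0.1]
grip_width: 0.0117
grip_force: 19.9
```

```bash
python3 -m pendant '[[[-2.09,2.58,0],-0.107],[[-2.09,2.58,0],-0.107],[[-2.09,2.58,0],-0.107],[[-2.09,2.58,0],-0.107],[[-2.09,2.58,0],-0.107],[[-2.09,2.58,0],-0.107],[[-2.09,2.58,0],-0.107],[[-2.09,2.58,0],-0.107],[[-2.09,2.58,0],-0.107],[[-2.09,2.58,0],-0.107],[[-2.09,2.58,0],-0.107],[[0,0,0],0],[[0,0,0],0],[[0,0,-3],0],[[0,0,-3],0],[[0,0,-1.5],0],[[0,0,0],0],[[0,0,0],0]]'
```

```text
time_s: 9.23
ee_pos: [0.4223, 0.3268, 0.0193]
eef_rot: [-3.141, 0.001, 1.51]
force: [0.6, -0.0, -0.0]
grip_width: 0.0116
grip_force: 19.9
```

```bash
python3 -m pendant '[[[0,0,-0.6],0],[[0,0,-0.4],0],[[0,0,0],0],[[0,0,0],0]]' && python3 -m pendant '[[[0,0,0],0],[[0,0,0],0],[[0,0,0],0],[[0,0,2],0],[[0,0,4],0],[[0,0,4],0],[[0,0,2],0],[[0,0,0],0],[[0,0,0],0]]' 0.4
```

```text
time_s: 9.57
ee_pos: [0.4221, 0.3277, 0.0098]
eef_rot: [3.141, -0.0, 1.51]
force: [0.3, -0.1, -1.0]
grip_width: 0.0115
grip_force: 19.9
time_s: 10.32
ee_pos: [0.4221, 0.3279, 0.1303]
eef_rot: [3.14, -0.001, 1.51]
force: [-0.0, -0.7, -1.5]
grip_width: 0.0377
grip_force: 0.0
```

```bash
python3 -m pendant '[[[0.17,-3.34,0],0.0888],[[0.17,-3.34,0],0.0888],[[0.17,-3.34,0],0.0888],[[0.17,-3.34,0],0.0888],[[0.17,-3.34,0],0.0888],[[0.17,-3.34,0],0.0888],[[0.17,-3.34,0],0.0888],[[0.17,-3.34,0],0.0888],[[0.17,-3.34,0],0.0888],[[0.17,-3.34,0],0.0888],[[0.15,-3.33,0],0.0888],[[0,0,0],0],[[0,0,0],0],[[0,0,-3],0],[[0,0,0],0],[[0,0,0],0]]' 0.5
python3 - <<'E'
from h import *
snap('wrist','w1');snap('top','t2')
a=cv2.imread('pics/w1.png');b=cv2.imread('pics/t2.png')[130:300,120:320]
o=np.zeros((600,640,3),np.uint8);o[:400]=a;o[400:570,:200]=b
g=(.4406,-.0394,-.6551)
c,s=np.cos(g[2]),np.sin(g[2])
print([proj('w1',(g[0]+c*x-s*y,g[1]+s*x+c*y,.046)).round(0).tolist() for x,y in [(.022,.006),(.022,-.006),(-.022,-.006),(-.022,.006)]])
cv2.imwrite('pics/m4.png',o)
E
```

```text
time_s: 11.65
ee_pos: [0.4394, -0.0386, 0.0984]
eef_rot: [-3.14, -0.003, 2.486]
force: [-0.3, -0.0, 0.4]
grip_width: 0.0471
grip_force: 0.0
[[331.0, 245.0], [314.0, 245.0], [314.0, 188.0], [331.0, 188.0]]
```

View pics/m4.png

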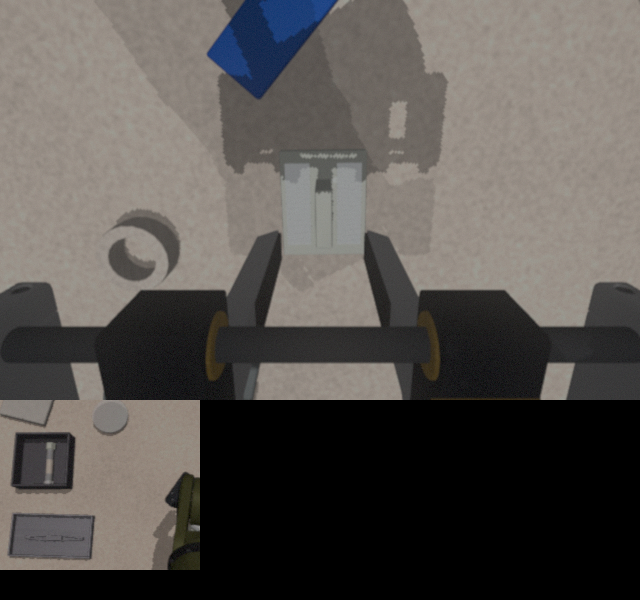

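The wrist view shows the fin top at about (316–332, 190–247), within 2 px of the prediction of (314–331, 188–245). In the inset, the forceps lie in the tray and the tube in the bin. Grasping the fin now.

```bash
python3 -m pendant '[[[0.1,-0.1,-3],0],[[0,0,-3],0],[[0,0,-1.5],0],[[0,0,-0.5],0],[[0,0,0],0],[[0,0,0],0]]' 0.5 8
```

```text
time_s: 12.25
ee_pos: [0.4421, -0.0405, 0.0206]
eef_rot: [3.141, 0.001, 2.486]
force: [0.3, 0.8, 0.3]
grip_width: 0.0471
grip_force: 0.0
```

```bash
python3 -m pendant '[[[-0.1,0.1,-0.3],0],[[0,0,-0.3],0],[[0,0,0],0],[[0,0,0],0]]' && python3 -m pendant '[[[0,0,0],0],[[0,0,0],0],[[0,0,0],0],[[0,0,0],0],[[0,0,0],0],[[0,0,0],0]]' 0 8 && python3 -m pendant '[[[0,0,1],0],[[0,0,3],0],[[0,0,4],0],[[0,0,4],0],[[0,0,4],0],[[0,0,2],0],[[0,0,0],0],[[0,0,0],0],[[0,0,0],0]]'
```

```text
time_s: 12.58
ee_pos: [0.4405, -0.0396, 0.0137]
eef_rot: [3.141, 0.0, 2.486]
force: [0.5, -0.1, -0.1]
grip_width: 0.0472
grip_force: 0.0
time_s: 13.08
ee_pos: [0.4404, -0.0396, 0.0135]
eef_rot: [3.142, 0.0, 2.486]
force: [0.7, -0.1, 0.0]
grip_width: 0.012
grip_force: 8.0
time_s: 13.83
ee_pos: [0.4397, -0.0395, 0.1923]
eef_rot: [-3.141, -0.002, 2.486]
force: [-0.0, 0.0, -1.0]
grip_width: 0.0125
grip_force: 8.0
```

```bash
python3 -m pendant '[[[0.95,-3.0,0],-0.0276],[[0.95,-3.0,0],-0.0276],[[0.95,-3.0,0],-0.0276],[[0.95,-3.0,0],-0.0276],[[0.95,-3.0,0],-0.0276],[[0.95,-3.0,0],-0.0276],[[0.95,-3.0,0],-0.0276],[[0.95,-3.0,0],-0.0276],[[0,0,0],0],[[0,0,0],0],[[0,0,-2.5],0],[[0,0,-2],0],[[0,0,0],0],[[0,0,0],0]]'
python3 - <<'E'
from h import *
snap('scene','s3');snap('wrist','w3');snap('top','t3')
a=cv2.imread('pics/s3.png')[110:210,230:350];w=cv2.imread('pics/w3.png');t=cv2.imread('pics/t3.png')[150:260,360:500]
r=lambda i,w,h:cv2.resize(i,(w,h),interpolation=cv2.INTER_CUBIC)
o=np.zeros((600,800,3),np.uint8);o[:340,:408]=r(a,408,340);o[:308,408:]=r(t,392,308);o[340:,:416]=r(w,416,260);cv2.imwrite('pics/m5.png',o)
E
```

```text
time_s: 15.0
ee_pos: [0.5158, -0.2785, 0.1476]
eef_rot: [-3.141, -0.003, 2.267]
force: [0.3, -0.4, 0.2]
grip_width: 0.0122
grip_force: 8.0
```

View pics/m5.png

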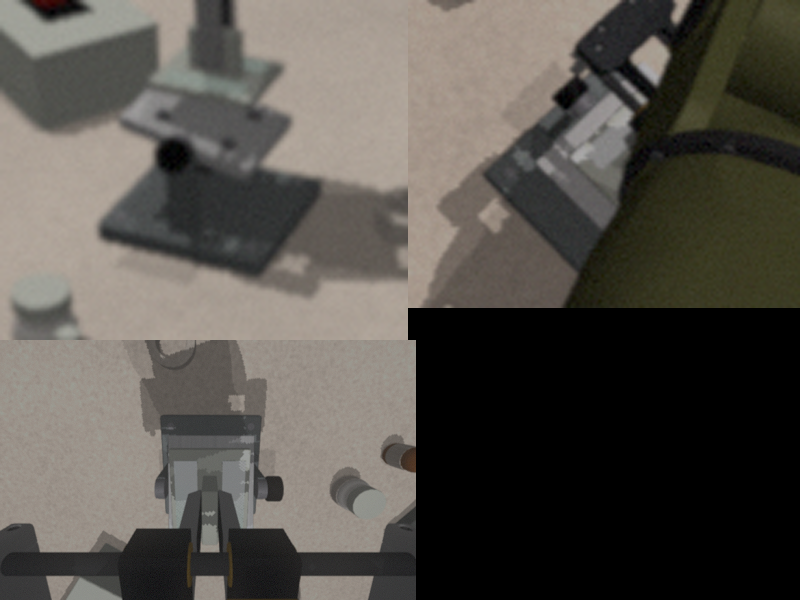

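The scene crop shows the level carrier above the sloped face, with the low edge to the right. The wrist view shows it centred between the posts. I'll lower it by touch.

```bash
python3 -m pendant '[[[0,0,-0.5],0],[[0,0,-0.5],0],[[0,0,-0.4],0],[[0,0,0],0],[[0,0,0],0]]' && python3 -m pendant '[[[0,0,-0.2],0],[[0,0,-0.2],0],[[0,0,0],0]]'&& python3 -m pendant '[[[0,0,-0.2],0],[[0,0,-0.2],0],[[0,0,0],0]]'
```

```text
time_s: 15.57
ee_pos: [0.5163, -0.2796, 0.1341]
eef_rot: [-3.141, -0.001, 2.265]
force: [0.2, 0.4, -1.3]
grip_width: 0.012
grip_force: 8.0
time_s: 15.82
ee_pos: [0.5163, -0.2796, 0.1301]
eef_rot: [-3.141, -0.0, 2.265]
force: [0.8, 0.1, -1.0]
grip_width: 0.0122
grip_force: 8.0
time_s: 16.07
ee_pos: [0.5164, -0.2796, 0.1261]
eef_rot: [-3.142, -0.0, 2.265]
force: [-0.4, 0.6, -0.0]
grip_width: 0.0117
grip_force: 8.0
```

```bash
for i in 1; do python3 -m pendant '[[[0,0,-0.2],0],[[0,0,0],0]]';python3 -m pendant '[[[0,0,-0.2],0],[[0,0,0],0]]'; python3 -m pendant '[[[0,0,-0.2],0],[[0,0,0],0]]'; done; python3 -c "
from h import *
print(ctrl.get_obs()['moment'])"
```

```text
time_s: 16.23
ee_pos: [0.5165, -0.2797, 0.1244]
eef_rot: [3.142, 0.0, 2.265]
force: [0.1, -0.2, -0.1]
grip_width: 0.012
grip_force: 8.0
time_s: 16.4
ee_pos: [0.5164, -0.2796, 0.1223]
eef_rot: [3.142, 0.0, 2.266]
force: [0.7, 0.2, 1.2]
grip_width: 0.0121
grip_force: 8.0
time_s: 16.57
ee_pos: [0.5162, -0.2795, 0.1202]
eef_rot: [-3.142, -0.001, 2.266]
force: [-0.9, 0.6, 1.4]
grip_width: 0.0118
grip_force: 8.0
[-0.03958201  0.00985722 -0.00846949]
```

```bash
for i in 1; do python3 -m pendant '[[[0,0,-0.2],0],[[0,0,0],0]]';python3 -m pendant '[[[0,0,-0.2],0],[[0,0,0],0]]'; python3 -m pendant '[[[0,0,-0.1],0],[[0,0,0],0]]'; done | grep -E "pos|force"; python3 -c "
from h import *
print(ctrl.get_obs()['moment'])
snap('scene','s4');snap('wrist','w4')
a=cv2.imread('pics/s4.png')[110:190,240:340];cv2.imwrite('pics/m6.png',cv2.resize(a,None,fx=7,fy=7,interpolation=cv2.INTER_CUBIC))"
```

```text
ee_pos: [0.5162, -0.2794, 0.1181]
force: [-1.6, 1.8, 2.5]
grip_force: 8.0
ee_pos: [0.5163, -0.2794, 0.1161]
force: [-1.4, 2.7, 1.2]
grip_force: 8.0
ee_pos: [0.5163, -0.2795, 0.1153]
force: [-2.3, 3.0, 2.5]
grip_force: 8.0
[ 0.35480036  0.24654376 -0.01162995]
```

View pics/m6.png

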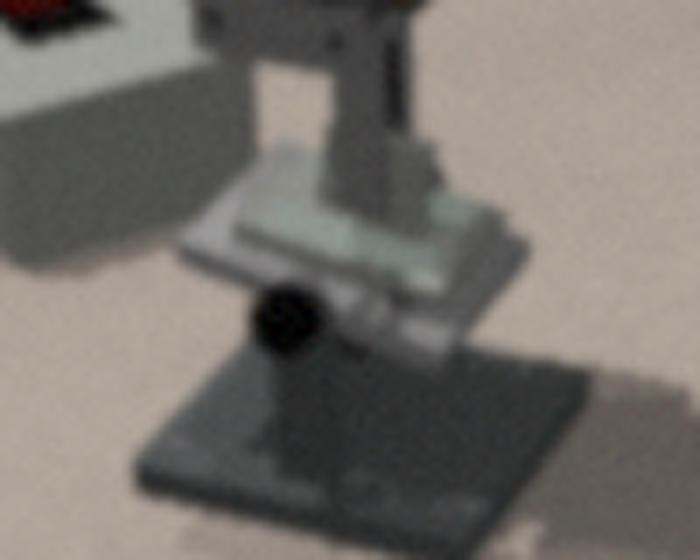

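The carrier is turning in the grip. Its near edge runs (237,230)→(440,300) and the face edge (185,250)→(440,365), so a small gap remains at the low end. I'll keep pressing in small steps.

```bash
for i in 1; do python3 -m pendant '[[[0.06,-0.08,-0.1],0],[[0,0,0],0]]';python3 -m pendant '[[[0.06,-0.08,-0.1],0],[[0,0,0],0]]'; python3 -m pendant '[[[0,0,-0.1],0],[[0,0,0],0]]'; done | grep -E "pos|force"; python3 -c "
from h import *
print(ctrl.get_obs()['moment'])"
```

```text
ee_pos: [0.517, -0.2804, 0.1145]
force: [-2.3, 4.3, 4.7]
grip_force: 8.0
ee_pos: [0.5176, -0.2811, 0.1136]
force: [-3.0, 3.0, 5.2]
grip_force: 8.0
ee_pos: [0.5177, -0.2812, 0.1127]
force: [-2.7, 3.2, 6.2]
grip_force: 8.0
[ 0.52243876  0.35974133 -0.02574629]
```

```bash
for i in 1; do python3 -m pendant '[[[0,0,-0.1],0],[[0,0,0],0]]' 0 14;python3 -m pendant '[[[0,0,-0.1],0],[[0,0,0],0]]'; python3 -m pendant '[[[0,0,-0.1],0],[[0,0,0],0]]'; python3 -m pendant '[[[0,0,0],0],[[0,0,0],0]]'; done | grep -E "pos|force"; python3 -c "
from h import *
print(ctrl.get_obs()['moment'])"
```

```text
ee_pos: [0.5178, -0.2813, 0.112]
force: [-2.4, 3.8, 7.4]
grip_force: 14.0
ee_pos: [0.5179, -0.2814, 0.1112]
force: [-2.9, 3.5, 9.3]
grip_force: 14.0
ee_pos: [0.5179, -0.2814, 0.1103]
force: [-3.6, 3.9, 9.0]
grip_force: 14.0
ee_pos: [0.5179, -0.2815, 0.1103]
force: [-2.5, 3.2, 9.4]
grip_force: 14.0
[ 0.46686387  0.54066419 -0.0457203 ]
```

```bash
python3 -c "
from h import *
acc=np.mean([ctrl.camera('scene')['color'][110:185,245:345,::-1].astype(float) for _ in range(5)],0);snap('scene','s5')
m=cv2.resize(acc.clip(0,255).astype(np.uint8),None,fx=8,fy=8,interpolation=cv2.INTER_CUBIC)
cv2.imwrite('pics/m7.png',cv2.convertScaleAbs(m,alpha=1.4))
print({k:np.round(ctrl.get_obs()[k],2) for k in('time_s','force','moment')})"
```

```text
{'time_s': np.float64(18.63), 'force': array([-2.89,  3.03,  9.3 ]), 'moment': array([ 0.47,  0.6 , -0.01])}
```

View pics/m7.png

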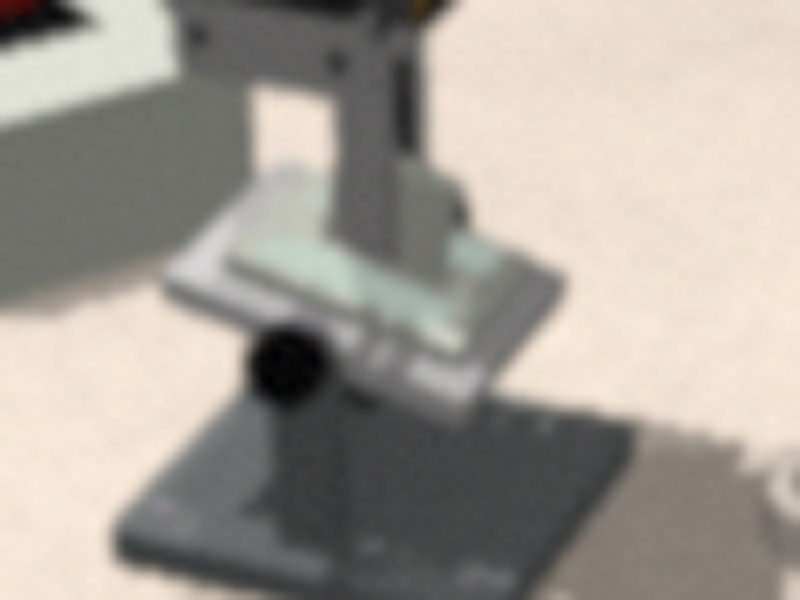

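The carrier edge (230,265)→(465,360) now runs almost parallel to the face edge (165,280)→(455,410), with no visible gap. I'll press a little further and watch the stiffness.

```bash
for i in 1; do python3 -m pendant '[[[0,0,-0.1],0],[[0,0,0],0],[[0,0,0],0]]';python3 -m pendant '[[[0,0,-0.1],0],[[0,0,0],0],[[0,0,0],0]]'; python3 -m pendant '[[[0,0,-0.1],0],[[0,0,0],0],[[0,0,0],0]]'; done | grep -E "pos|force"; python3 -c "
from h import *
print(ctrl.get_obs()['moment'])"
```

```text
ee_pos: [0.5181, -0.2817, 0.1099]
force: [-3.4, 4.6, 13.7]
grip_force: 14.0
ee_pos: [0.5184, -0.2819, 0.1094]
force: [-3.9, 2.2, 17.3]
grip_force: 14.2
ee_pos: [0.5185, -0.2821, 0.1089]
force: [-4.5, 2.9, 20.2]
grip_force: 17.5
[0.33091518 1.02645641 0.07705884]
```

```bash
cat > avg.py <<'E'
from h import *
w=-.8764;R=np.array([[np.cos(w),np.sin(w)],[-np.sin(w),np.cos(w)]])
f=[];m=[]
for i in range(8):
    ctrl.camera('top');o=ctrl.get_obs();f.append(o['force']);m.append(o['moment'])
f=np.mean(f,0);m=np.mean(m,0)
print('stage axes f',(R@f[:2]).round(2),f[2].round(2),'m',(R@m[:2]).round(3),m[2].round(3),'rot',np.round(o['eef_rot'],4),'p',np.round(o['ee_pos'],4),o['time_s'],o['grip_width'],o['grip_force'])
E
python3 avg.py
python3 - <<'E'
from h import *
from scipy.optimize import least_squares as ls
g=cv2.GaussianBlur(cv2.cvtColor(cv2.imread('pics/top0.png'),cv2.COLOR_BGR2GRAY).astype(float),(0,0),.5)
g2=cv2.GaussianBlur(cv2.cvtColor(cv2.imread('pics/scene0.png'),cv2.COLOR_BGR2GRAY).astype(float),(0,0),.5)
def cen(g,p,r=4):
    x,y=int(round(p[0])),int(round(p[1]));s=g[y-r:y+r+1,x-r:x+r+1];w=np.clip(np.median(s)-8-s,0,None)
    Y,X=np.mgrid[y-r:y+r+1,x-r:x+r+1];return np.array([(w*X).sum(),(w*Y).sum()])/w.sum()
t=[cen(g,(u/4+384.6,v/4+164.6)) for u,v in [(227,88),(296,156),(147,163),(214,232)]]
c=[cen(g2,((u-400)/4+254.6,v/4+124.6),3) for u,v in [(491,75),(523,42),(568,108),(599,75)]]
s=[(.03,.026),(.03,-.026),(-.03,.026),(-.03,-.026)]
def mk(z0):
  def res(q):
    x,y,w,tl=q[:4];z=q[4] if z0 is None else z0;r=[]
    for (a,b),p,k in zip(s,t,c):
        h=.004;X0=a*np.cos(tl)-h*np.sin(tl);Z=a*np.sin(tl)+h*np.cos(tl)
        X=(x+np.cos(w)*X0-np.sin(w)*b,y+np.sin(w)*X0+np.cos(w)*b,z+Z)
        r+=[*(proj('top0',X)-p),*(proj('scene0',X)-k)]
    return np.array(r)
  return res
for z in(None,.1):
    f=ls(mk(z),[.52,-.285,-.87,.3]+([.1] if z is None else []));print(z,f.x.round(4),f.fun.round(1))
E
```

```text
stage axes f [-4.79 -2.1 ] 21.23 m [-0.579  0.949] -0.005 rot [3.1408 0.0041 2.2655] p [ 0.5185 -0.2821  0.1089] 19.7833 0.011775033464798558 17.45293117419351
None [ 0.522  -0.2848 -0.8778  0.2187  0.0951] [ 0.2 -0.5  0.5  0.2  0.3 -0.3  0.5  0.2  0.2 -0.3  0.5  0.2  0.1 -0.3
  0.4  0.1]
0.1 [ 0.522  -0.2826 -0.8777  0.2209] [-0.1 -1.   0.7 -1.   0.  -0.7  0.8 -1.  -0.2 -0.6  0.8 -1.  -0.2 -0.6
  0.7 -1.1]
```

```bash
python3 -m pendant '[[[0,0,0.05],0],[[0,0,0.05],0],[[0,0,0],0],[[0,0,0],0],[[0,0,0],0],[[0,0,0],0]]'; python3 avg.py; python3 -c "
from h import *
av=lambda n,y,x,h,w,f:cv2.resize(np.mean([ctrl.camera(n)['color'][y:y+h,x:x+w,::-1].astype(float) for _ in range(6)],0).clip(0,180).astype(np.uint8),None,fx=f,fy=f,interpolation=cv2.INTER_CUBIC)
a=av('scene',125,255,60,80,10)
cv2.imwrite('pics/m8.png',cv2.convertScaleAbs(a,alpha=1.4))"
```

```text
time_s: 20.28
ee_pos: [0.5185, -0.2821, 0.1089]
eef_rot: [3.141, 0.004, 2.265]
force: [-1.0, 0.3, 11.4]
grip_width: 0.0119
grip_force: 17.4
stage axes f [-0.9  -0.36] 11.7 m [-0.226  0.078] 0.008 rot [3.1408 0.0036 2.2654] p [ 0.5185 -0.2821  0.1089] 20.6833 0.012078918098757966 17.370149516500533
```

View pics/m8.png

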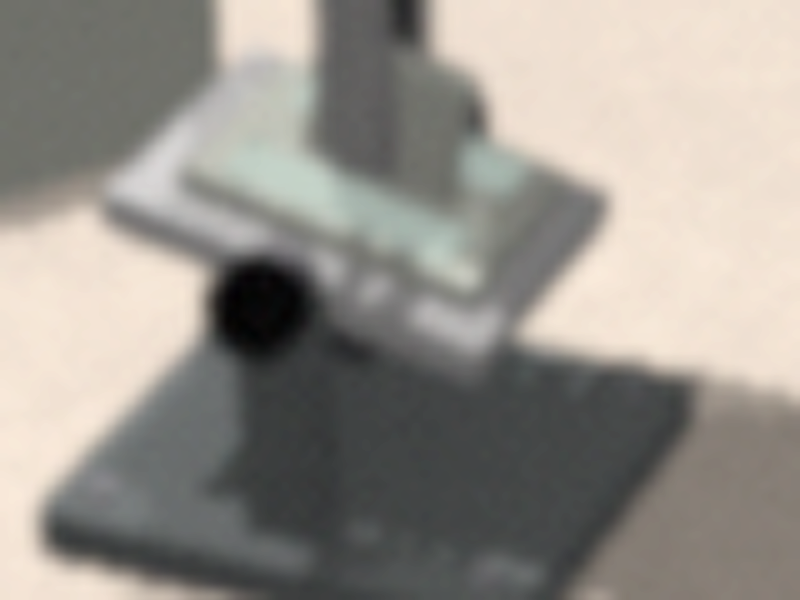

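The carrier's lower edge lies directly on the face, parallel to it and with no gap. Backing off 1 mm cut the force but the tool didn't move, so the contact is solid. I'll add a little force back for margin and check.

```bash
python3 -m pendant '[[[0,0,-0.06],0],[[0,0,0],0],[[0,0,0],0],[[0,0,0],0],[[0,0,0],0],[[0,0,0],0]]'; python3 avg.py
```

```text
time_s: 21.48
ee_pos: [0.5185, -0.2821, 0.1089]
eef_rot: [3.141, 0.004, 2.265]
force: [-3.7, 1.1, 17.4]
grip_width: 0.0118
grip_force: 17.4
stage axes f [-3.34 -1.27] 17.49 m [-0.458  0.603] 0.013 rot [3.1408 0.0038 2.2655] p [ 0.5185 -0.2821  0.1089] 21.8833 0.011731072581852058 17.419927633018233
```

```bash
python3 -c "
from station import ctrl
print(ctrl.hand_in())"
```

```text
the job is handed in; nothing more can be done
None
```

The job is handed in: the tube lies in the deep bin, the forceps lie in the long tray, and the carrier is held flush on the sloped face with about 17 N. I judged all four pins sunk from the contact stiffness and camera view, not from a pin reading.

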